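# Pull the filter plate of the dust extractor and show it over the tray

### The job

Swing the flap of the small grey dust extractor all the way up and back so that it stays open, and draw the filter plate hidden beneath it up out of its slot by its blue grip tab. Present the plate for inspection: hold it upright and still over the middle of the black parts tray, its lower edge about a hand's width (10 cm) above the tray and its long edge in line with the tray's long side. Finish while still holding it there, with the flap left open and the tray and the other things on the bench where they stood.

Things in the scene. Friction and masses are not known exactly. Their poses are not given: they have to be found in the camera images.
- extractor: grey box fixed to the bench, 124 (x) x 160 (y) x 100 mm high, 4 mm walls, top closed by the flap. Origin: centre of underside, z up; louvred front faces its -x, hinge on its far (+x) top edge; outlet stub 24 mm out of the back. Inside, a deck 55 mm above the bench has a central slot 70 (x) x 13 (y) mm, floor 12 mm above the bench; above the deck 116 x 152 mm is clear
- flap (a joint): angle of the flap (rad): 0 shut, grows as it swings up, 1.57 upright, 1.8 fully open at its stop, leaning back. A stiff hinge keeps it at any angle; moving it takes about 2.5 N at the handle. It may start a little ajar (up to 0.2)
- flap_handle (a point): centre of the flap's red T handle: round bar 36 mm long, 13 mm thick, parallel to the hinge (extractor's y), on one 10 mm post near the flap's front edge. It is 28 mm above the flap's upper face (34 mm above its underside) and 106 mm from the hinge along the flap. Held by its two ends it can pivot between the fingers as the flap swings. Flap: 124 x 160 x 6 mm
- flap_hinge (a point): middle of the flap's hinge axis, on the far top edge of the extractor, 62 mm along its +x from its centre and 100 mm above the bench; the axis is parallel to the extractor's y
- filter_plate: loose rigid filter plate, about 110 g, upright in the slot, hidden by the flap at first. Alloy body 64 (x, long edge) x 8 (y) x 50 mm high; on top a blue tab 30 (x) x 10 (y) mm, 49 to 80 mm above the lower edge. Origin: centre of the lower edge, z to the tab. In the slot its x is along the extractor's x, lower edge 12 mm above the bench, play 2.5 mm; lift 90 mm to clear the rim
- plate_tab (a point): point to grip on the blue tab, 68 mm above the plate's lower edge, midway in x and y; grip across the 10 mm thickness (plate's y)
- parts_tray: black sheet-metal parts tray lying loose on the bench, 190 (x, long side) x 118 (y) x 11 mm. Origin: centre of its underside
- spool_navy: reel of navy thread with red flanges, 32 mm in diameter, 42 mm high, standing behind the extractor; a bystander, origin under its centre
- rivet_tin: round red tin, 56 mm in diameter, 35 mm high, behind the extractor; a bystander, origin under its centre
- beeswax: yellow cake of beeswax, 39 mm in diameter, 13 mm high, behind the extractor; a bystander, origin under its centre

How it is judged:
By the outcome, as a careful person would: the job done as asked, in the order asked, and still so for the second after the job is handed in, while the arm keeps its last pose, push and grip.
It also fails if it takes over 54 s, if anything falls off the work surface, if the arm or the gripper's body presses on something with over 40 N, if the wrist force passes 120 N, or if a joint passes its speed limit or range.

### The arm

A 6-joint arm with a two-finger parallel gripper is mounted at the origin on a cart in front of the work surface, level with it; the furniture and walls round the work are solid. World frame = base frame: x ahead of the robot, y to its left, z up, the work surface at z = 0. Lengths are in mm, angles in rad, forces in N, time in s.
With the tool pointing down it reaches from about 275 to 750 mm from the base axis. Payload 10.2 kg.
Tool frame: the origin (TCP) lies at the very end of the fingers, on their centre line; the grasp point (between the pads) lies 19 mm behind it; z points along the fingers, y is the direction in which the jaws open and shut (so a half turn about z gives the same grasp; the last joint's range is limited). The gripper opens to 85 mm and grips with 20 to 120 N. Pads are 22 mm wide; open, the fingers measure 114 mm over their backs; the gripper's body (76 mm by 85 mm) begins 54 mm behind the grasp point. The pads swing forward as they close: fully open they stand 13 mm farther back than shut.
Start: joints at [-1.489, 0.313, 1.498, -0, 1.331, -0.223], TCP at [157.541, -500.811, 231.294] pointing down, gripper open.
Joint ranges: [-2.94, 2.94], [-0.97, 2.17], [0.19, 2.56], [-1.23, 4.37], [0.02, 3.11], [-2.88, 2.88]. Speed limits (rad/s): [2.39, 2.39, 3.01, 3.14, 3.14, 3.14].

### API

Orientations are given as a unit quaternion [w, x, y, z].
In Python, from rig import sensors, imaging, ctrl gives the robot as it stands.
- The arm moves only by the shell command python3 -m creep 'ROWS' [FORCE]. ROWS is JSON, a list of rows, each an object with "grip": the finger opening in mm, from 0 to 85.4; "linear": the shift along the tool's x, y, z in mm, a list of three; "rot": the turn, a rotation vector about the tool's x, y, z in rad, a list of three. A call has 1 to 12 rows; each row shifts and turns the commanded pose from where the row before left it, along the tool's axes as they then stand; what a row does not reach is not made up. A row lasts 1/12 s, in which the tool goes at most 41.7 mm and 7.16 degrees, less where a joint would pass 70% of its speed; a pose out of reach is approached as far as the arm can. A call with a gripper value outside its range is refused whole. The fingers move at their own pace and stop on an object; FORCE is the grip in N (left out, the last holds). Time passes only in rows, so rows that do not move let the fingers close. It gives the time, the measured TCP pose, the force and the opening at its end, in the units of the state.
- sensors.sense(): the state, without advancing time (a new reading comes with each control period).
- imaging.capture(name): name is "scene" or "top" or "wrist"; returns (picture, depth): 480x640x3 uint8, red, green, blue; 480x640 float32, mm along the optical axis (not along the pixel's ray), 0 where there is no reading.
- imaging.camera_params(name): a dict with "intrinsics" (3x3 intrinsics, pixels), "R" (3x3) and "t" (3): a world point X has camera coordinates R X + t. Camera axes: x right, y down, z forward; pixel columns grow to the right and rows downward; lengths in mm; the calibration is good to about 2 mm. A picture is of the moment at which its call begins: read the wrist's pose just before it. camera_params takes no time and is no camera call; for the wrist camera it gives the pose at the moment of the call.
- ctrl.finish_job(): hands the job in, once; it reports no verdict.
The state is a dict: "time_s": time; "joints": joint angles; "dq": joint speeds; "tau": joint torques, N m; "eef_pos": TCP position; "ee_rot": TCP orientation; "force": force on the tool from outside, world axes, zero at the start; "wrist_torque": the same for the moment, N m; "grip_width": opening from 0.0 (shut) to 1.0 (fully open).
Only numpy, scipy, OpenCV 4.12 (cv2) and the standard library are available. Lean on these libraries where they do the work, as an engineer would, in place of code of your own. Each camera call takes 0.05 s, during which the arm holds its last target.

## Working session

There is one attempt and no reset: what is moved stays moved. The work goes in short steps, Python scripts to look and compute and a shell command to move; the robot and the scene stay as the last step left them, time stands still between calls to the robot, and variables do not carry over. Pictures are saved under pics/ and viewed, and the job is handed in when it is done.

```bash
ls; mkdir -p pics; python3 - <<'E'
from rig import sensors, imaging, ctrl
import cv2,numpy as np
print(sensors.sense())
for n in("scene","top","wrist"):
    p=imaging.camera_params(n); print(n,np.round(p["intrinsics"],1).tolist(),np.round(p["R"],4).tolist(),np.round(p["t"],1).tolist())
    im,d=imaging.capture(n); cv2.imwrite(f"pics/{n}0.png",im[:,:,::-1]); np.savez(f"pics/{n}0.npz",im=im,d=d,K=p["intrinsics"],R=p["R"],t=p["t"])
E
```

```text
pics
{'time_s': 0.0, 'joints': array([-1.48937124e+00,  3.13430412e-01,  1.49847698e+00, -1.09942821e-05,
        1.33101952e+00, -2.23390048e-01]), 'dq': array([ 5.61278704e-04,  3.84848478e-05, -7.71335322e-04, -4.58687935e-04,
       -1.37332898e-03, -7.11038456e-04]), 'tau': array([-1.95575580e-03, -4.12264824e+01, -2.59744388e+01, -2.78787584e-04,
        4.16622934e-03,  2.35068353e-05]), 'eef_pos': array([ 157.52885493, -500.517467  ,  230.73009098]), 'ee_rot': array([-6.65829672e-04,  9.88408012e-01,  1.51819489e-01,  4.19892997e-05]), 'force': array([-0.5097199 , -0.11848878,  1.31256589]), 'wrist_torque': array([-0.06556084, -0.00399493, -0.04486067]), 'grip_width': 0.997675102142975}
scene [[497.2, 0.0, 320.7], [0.0, 497.2, 242.7], [0.0, 0.0, 1.0]] [[0.863, -0.5051, -0.0146], [-0.2861, -0.4646, -0.838], [0.4165, 0.7274, -0.5454]] [-569.3, 203.6, 831.6]
top [[477.9, 0.0, 319.4], [0.0, 477.9, 242.8], [0.0, 0.0, 1.0]] [[0.0029, -1.0, -0.0087], [-0.9896, -0.0017, -0.1435], [0.1435, 0.009, -0.9896]] [-117.2, 590.6, 860.6]
wrist [[373.8, 0.0, 323.7], [0.0, 373.8, 235.0], [0.0, 0.0, 1.0]] [[0.3006, -0.9537, -0.0017], [-0.9037, -0.2854, 0.319], [-0.3048, -0.0944, -0.9477]] [-525.2, -41.7, 381.0]
```

View pics/scene0.png

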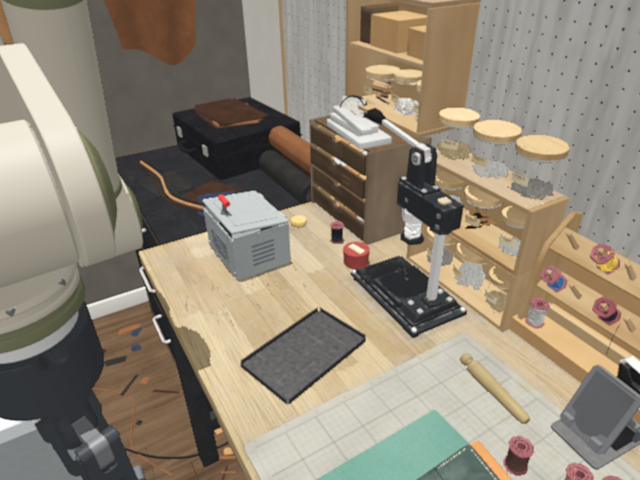

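View pics/top0.png

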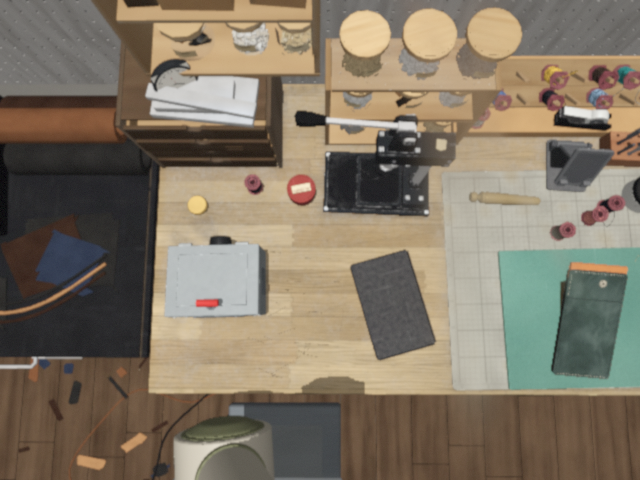

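View pics/wrist0.png

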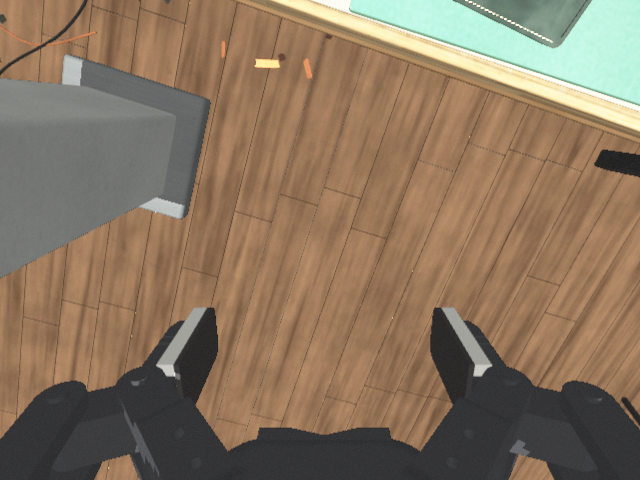

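The scene view shows the extractor at about (247,232) with its red handle at (224,203), the tray at (305,352), and the spool, tin and beeswax behind it. In the top view, the extractor covers cols 167-265 and rows 243-318, the handle is at (207,303) and the tray is at (393,303). Next I'll measure them.

```bash
cat > h.py <<'E'
import numpy as np,cv2
def load(f):
    z=np.load(f); return z["im"],z["d"],z["K"],z["R"],z["t"]
def pts(uv,dep,K,R,t):
    uv=np.asarray(uv,float); c=np.c_[(uv[:,0]-K[0,2])/K[0,0],(uv[:,1]-K[1,2])/K[1,1],np.ones(len(uv))]*np.asarray(dep)[:,None]
    return (c-t)@R
def ray(uv,K,R,t):
    d=np.array([(uv[0]-K[0,2])/K[0,0],(uv[1]-K[1,2])/K[1,1],1.])@R; return -R.T@t,d/np.linalg.norm(d)
def onz(uv,z,K,R,t):
    o,d=ray(uv,K,R,t); return o+d*(z-o[2])/d[2]
def cloud(f):
    im,d,K,R,t=load(f); v,u=np.mgrid[:480,:640]
    P=pts(np.c_[u.ravel(),v.ravel()],d.ravel(),K,R,t).reshape(480,640,3); P[d<=0]=np.nan
    return im,P
def snap(n,tag):
    from rig import imaging
    p=imaging.camera_params(n); im,d=imaging.capture(n); cv2.imwrite(f"pics/{n}{tag}.png",im[:,:,::-1]); np.savez(f"pics/{n}{tag}.npz",im=im,d=d,K=p["intrinsics"],R=p["R"],t=p["t"])
E
python3 - <<'E'
from h import *
for n in("top","scene"):
    im,P=cloud(f"pics/{n}0.npz"); hsv=cv2.cvtColor(im,cv2.COLOR_RGB2HSV)
    Z=P[...,2]
    red=((hsv[...,0]<8)|(hsv[...,0]>172))&(hsv[...,1]>150)&(hsv[...,2]>90)&(P[...,1]>0)&(P[...,0]>200)&(P[...,0]<700)
    N,L,S,C=cv2.connectedComponentsWithStats(red.astype(np.uint8))
    for i in range(1,N):
        if S[i,4]>15: q=P[L==i]; print(n,"red",S[i],np.round(C[i],1),np.round(np.nanmedian(q,0),1),np.round(np.nanmin(q,0)),np.round(np.nanmax(q,0)))
    # flap/top grey
    g=(Z>88)&(Z<130)&(P[...,0]>250)&(P[...,0]<620)&(P[...,1]>60)&(P[...,1]<420)&(hsv[...,1]<60)
    N,L,S,C=cv2.connectedComponentsWithStats(g.astype(np.uint8)); i=1+np.argmax(S[1:,4]); q=P[L==i]
    r=cv2.minAreaRect(q[:,:2].astype(np.float32)); print(n,"flap",S[i],r,np.round(cv2.boxPoints(r)),np.round(np.percentile(q[:,2],[1,25,50,75,99]),1))
    A=np.c_[q[:,:2],np.ones(len(q))]; print("plane",np.linalg.lstsq(A,q[:,2],rcond=None)[0])
    k=(Z>-6)&(Z<25)&(hsv[...,2]<95)&(P[...,1]>-200)&(P[...,1]<60)&(P[...,0]>230)&(P[...,0]<520)
    N,L,S,C=cv2.connectedComponentsWithStats(k.astype(np.uint8)); i=1+np.argmax(S[1:,4]); q=P[L==i]
    r=cv2.minAreaRect(q[:,:2].astype(np.float32)); print(n,"tray",S[i],r,np.round(cv2.boxPoints(r)),np.round(np.percentile(q[:,2],[1,25,50,75,99]),1))
    w=(np.abs(Z)<15)&(P[...,1]>-100)&(P[...,1]<330)&(P[...,0]>220)&(P[...,0]<600)&(hsv[...,2]>150); print("bench z",np.nanmedian(Z[w]))
E
```

```text
top red [197 300  21   6 118] [207.3 302.6] [475.5  65.9 150.1] [472.  50. 147.] [480.  83. 154.]
top flap [ 164  243   55   75 3490] ((516.73876953125, 105.0379638671875), (90.00164794921875, 129.31716918945312), 89.95893859863281) [[452.  60.]
 [581.  60.]
 [581. 150.]
 [452. 150.]] [102.8 109.6 112.9 116.  120. ]
plane [-9.84881949e-02 -1.90532712e-02  1.65520770e+02]
top tray [355 282   8  25 106] ((496.38983154296875, -192.1640167236328), (46.69580841064453, 14.2759370803833), 1.278470754623413) [[ 473. -186.]
 [ 473. -200.]
 [ 520. -199.]
 [ 520. -185.]] [-2.   0.1  1.1  2.2 13.9]
bench z -0.5336552059006316
scene red [219 195  10  11  58] [223.4 200. ] [473.1  58.9 149.8] [469.  47. 143.] [479.  83. 153.]
scene flap [ 202  191   70   38 1052] ((515.0916137695312, 104.2528305053711), (130.00514221191406, 88.00137329101562), 0.35934868454933167) [[450. 148.]
 [450.  60.]
 [580.  61.]
 [580. 149.]] [ 90.1 109.3 113.1 116.8 125.3]
plane [-2.26802768e-02 -4.72878449e-02  1.28264243e+02]
scene tray [284 316  23  19  95] ((493.9291687011719, -192.76951599121094), (52.973880767822266, 4.662393093109131), 13.8543062210083) [[ 468. -197.]
 [ 469. -201.]
 [ 520. -189.]
 [ 519. -184.]] [ 0.2  2.7  4.1  6.9 10.9]
bench z 0.06990367131207878
```

```bash
python3 - <<'E'
from h import *
for n in("top","scene"):
    im,P=cloud(f"pics/{n}0.npz"); hsv=cv2.cvtColor(im,cv2.COLOR_RGB2HSV)
    Z=P[...,2]; X=P[...,0];Y=P[...,1]
    g=(Z>96)&(Z<124)&(X>420)&(X<620)&(Y>-60)&(Y<180)
    q=P[g]
    for it in range(3):
        A=np.c_[q[:,:2],np.ones(len(q))]; c=np.linalg.lstsq(A,q[:,2],rcond=None)[0]; r=q[:,2]-A@c; q=q[abs(r)<max(2,2*np.std(r))]
    print(n,"plane",c,len(q),np.std(r))
    r=cv2.minAreaRect(q[:,:2].astype(np.float32)); print("flap",r,np.round(cv2.boxPoints(r)),np.percentile(q[:,2],[1,99]))
    m=(Z>-8)&(Z<28)&(hsv[...,2]<95)&(Y>-400)&(Y<-60)&(X>330)&(X<640)
    m=cv2.morphologyEx(m.astype(np.uint8),cv2.MORPH_OPEN,np.ones((3,3)))
    N,L,S,C=cv2.connectedComponentsWithStats(m)
    for i in range(1,N):
        if S[i,4]>300:
            q=P[L==i]; r=cv2.minAreaRect(q[:,:2].astype(np.float32)); print("tray",S[i],r,np.round(cv2.boxPoints(r)).tolist(),np.percentile(q[:,2],[1,50,99]))
    # walls -y side
    for nm,s,ax in(("Y",(Z>30)&(Z<90)&(X>440)&(X<560)&(Y<30)&(Y>-60),1),("X",(Z>30)&(Z<90)&(Y>0)&(Y<120)&(X<480)&(X>410),0)):
        if s.sum()>30: q=P[s]; print("wall",nm,s.sum(),np.polyfit(q[:,1-ax],q[:,ax],1),np.median(q,0))
E
```

```text
top plane [-1.05272871e-01 -2.25782320e-03  1.67386863e+02] 5946 1.4382234223925794
flap ((519.21337890625, 68.77075958251953), (127.69827270507812, 159.85215759277344), 1.8514070510864258) [[453. 147.]
 [458. -13.]
 [586.  -9.]
 [580. 151.]] [104.46959785 119.72492788]
tray [ 351  251   81  108 5551] ((477.9634094238281, -256.14892578125), (186.08584594726562, 116.4379653930664), 15.827790260314941) [[373.0, -226.0], [404.0, -338.0], [583.0, -287.0], [552.0, -175.0]] [-2.79251705  1.04581195  7.03253386]
wall Y 274 [-0.06652143 23.64220324] [503.08223691 -11.62076084  62.53391017]
wall X 69 [-2.72406155e-02  4.55365799e+02] [453.85864133  70.28305007  72.34751798]
scene plane [-1.02167622e-01  3.67508197e-03  1.65874674e+02] 2000 1.4198032412680033
flap ((517.0013427734375, 66.77383422851562), (127.36666107177734, 162.61997985839844), 1.8640210628509521) [[451. 146.]
 [456. -17.]
 [583. -12.]
 [578. 150.]] [105.55396537 120.06086338]
tray [241 310  77  56 340] ((459.1606140136719, -203.37342834472656), (184.88914489746094, 13.518223762512207), 18.534839630126953) [[369.0, -226.0], [374.0, -239.0], [549.0, -180.0], [545.0, -168.0]] [-0.10320824  4.51793574 11.29332657]
tray [289 331  76  71 384] ((496.7023620605469, -311.5932922363281), (186.9193572998047, 25.455202102661133), 24.014604568481445) [[406.0, -338.0], [417.0, -361.0], [587.0, -285.0], [577.0, -262.0]] [ 1.11775144  7.05576268 13.05312137]
wall Y 1388 [-0.09934969 41.06928947] [498.40722165 -11.15456818  61.10993421]
wall X 457 [-3.08227991e-02  4.55228223e+02] [453.34659708  56.4053453   61.96961204]
```

```bash
cat >> h.py <<'E'
from scipy.spatial.transform import Rotation as Ro
def st():
    from rig import sensors
    s=sensors.sense(); q=s["ee_rot"]; return s,np.array(s["eef_pos"]),Ro.from_quat([q[1],q[2],q[3],q[0]])
def togo(p,yaw=None,tilt=0):
    # world target p of TCP; yaw of tool x (deg), tilt (rad): tool body leans to world +x' (about extractor y)
    s,c,R=st(); print("t",round(s["time_s"],2),"pos",np.round(c,1),"F",np.round(s["force"],1),"w",round(s["grip_width"]*85.4,1),"q",np.round(s["joints"],2))
    print("linear(tool now)",np.round(R.inv().apply(np.array(p)-c),1))
    if yaw is not None:
        D=Ro.from_euler("z",yaw,degrees=True)*Ro.from_euler("x",np.pi)
        print("rot(tool)",np.round((R.inv()*D).as_rotvec(),3))
E
python3 -c "
from h import *
togo((476,66.5,231),181.8)"
```

```text
t 0.15 pos [ 157.5 -500.6  230.9] F [ 0.8  1.4 -0.2] w 85.5 q [-1.49  0.31  1.5   0.    1.33 -0.22]
linear(tool now) [ 4.740e+02 -4.454e+02  4.000e-01]
rot(tool) [ 0.000e+00 -1.000e-03 -2.868e+00]
```

```bash
R='{"grip":85,"linear":[27.9,-26.2,0],"rot":[0,0,0]}'; python3 -m creep '[{"grip":85,"linear":[27.9,-26.2,0],"rot":[0,0,0]},{"grip":85,"linear":[27.9,-26.2,0],"rot":[0,0,0]},{"grip":85,"linear":[27.9,-26.2,0],"rot":[0,0,0]},{"grip":85,"linear":[27.9,-26.2,0],"rot":[0,0,0]},{"grip":85,"linear":[27.9,-26.2,0],"rot":[0,0,0]},{"grip":85,"linear":[27.9,-26.2,0],"rot":[0,0,0]},{"grip":85,"linear":[27.9,-26.2,0],"rot":[0,0,0]},{"grip":85,"linear":[27.9,-26.2,0],"rot":[0,0,0]},{"grip":85,"linear":[27.9,-26.2,0],"rot":[0,0,0]},{"grip":85,"linear":[27.9,-26.2,0],"rot":[0,0,0]},{"grip":85,"linear":[27.9,-26.2,0],"rot":[0,0,0]},{"grip":85,"linear":[27.9,-26.2,0],"rot":[0,0,0]}]' 30
python3 -m creep '[{"grip":85,"linear":[27.9,-26.2,0],"rot":[0,0,0]},{"grip":85,"linear":[27.9,-26.2,0],"rot":[0,0,0]},{"grip":85,"linear":[27.9,-26.2,0],"rot":[0,0,0]},{"grip":85,"linear":[27.9,-26.2,0],"rot":[0,0,0]},{"grip":85,"linear":[27.9,-26.2,0],"rot":[0,0,0]},{"grip":85,"linear":[0,0,0],"rot":[0,0,0]}]'
python3 -c "
from h import *
togo((476,66.5,231),181.8)"
```

```text
time_s: 1.15
eef_pos: [383.0, -98.5, 231.4]
ee_rot: [0.0, 0.988, 0.152, 0.0]
force: [0.8, -1.1, -0.4]
grip_width: 1.0
time_s: 1.65
eef_pos: [477.8, 71.0, 230.8]
ee_rot: [-0.001, 0.988, 0.154, 0.0]
force: [1.0, 0.0, -1.9]
grip_width: 0.994
t 1.65 pos [477.8  71.  230.8] F [ 1.   0.  -1.9] w 84.9 q [-0.1   0.22  1.62  0.    1.3   1.16]
linear(tool now) [-3.1  3.8 -0.2]
rot(tool) [ 1.000e-03 -2.000e-03 -2.863e+00]
```

```bash
python3 -m creep '[{"grip":85,"linear":[0,0,0],"rot":[0,0,-0.12]},{"grip":85,"linear":[0,0,0],"rot":[0,0,-0.12]},{"grip":85,"linear":[0,0,0],"rot":[0,0,-0.12]},{"grip":85,"linear":[0,0,0],"rot":[0,0,-0.12]},{"grip":85,"linear":[0,0,0],"rot":[0,0,-0.12]},{"grip":85,"linear":[0,0,0],"rot":[0,0,-0.12]},{"grip":85,"linear":[0,0,0],"rot":[0,0,-0.12]},{"grip":85,"linear":[0,0,0],"rot":[0,0,-0.12]},{"grip":85,"linear":[0,0,0],"rot":[0,0,-0.12]},{"grip":85,"linear":[0,0,0],"rot":[0,0,-0.12]},{"grip":85,"linear":[0,0,0],"rot":[0,0,-0.12]},{"grip":85,"linear":[0,0,0],"rot":[0,0,-0.12]}]' >/dev/null
python3 -m creep '[{"grip":85,"linear":[0,0,0],"rot":[0,0,-0.12]},{"grip":85,"linear":[0,0,0],"rot":[0,0,-0.12]},{"grip":85,"linear":[0,0,0],"rot":[0,0,-0.12]},{"grip":85,"linear":[0,0,0],"rot":[0,0,-0.12]},{"grip":85,"linear":[0,0,0],"rot":[0,0,-0.12]},{"grip":85,"linear":[0,0,0],"rot":[0,0,-0.12]},{"grip":85,"linear":[0,0,0],"rot":[0,0,-0.12]},{"grip":85,"linear":[0,0,0],"rot":[0,0,-0.12]},{"grip":85,"linear":[0,0,0],"rot":[0,0,-0.12]},{"grip":85,"linear":[0,0,0],"rot":[0,0,-0.12]},{"grip":85,"linear":[0,0,0],"rot":[0,0,-0.12]},{"grip":85,"linear":[0,0,0],"rot":[0,0,-0.10]}]'
python3 -c "
from h import *
togo((476,66.5,231),181.8)
snap('wrist','1')
im,P=cloud('pics/wrist1.npz'); hsv=cv2.cvtColor(im,cv2.COLOR_RGB2HSV)
red=((hsv[...,0]<8)|(hsv[...,0]>172))&(hsv[...,1]>150)&(hsv[...,2]>90)
N,L,S,C=cv2.connectedComponentsWithStats(red.astype(np.uint8))
for i in range(1,N):
    if S[i,4]>60: q=P[L==i]; print(S[i],np.round(np.nanmedian(q,0),1),np.round(np.nanpercentile(q,1,axis=0)),np.round(np.nanpercentile(q,99,axis=0)), cv2.minAreaRect(q[:,:2].astype(np.float32)))
"
```

```text
time_s: 3.65
eef_pos: [476.1, 66.2, 231.1]
ee_rot: [-0.0, -0.015, 1.0, 0.0]
force: [-0.8, 0.3, 0.1]
grip_width: 0.997
t 3.65 pos [476.1  66.2 231.1] F [-0.8  0.3  0.1] w 85.1 q [-0.11  0.22  1.63 -0.    1.3  -1.71]
linear(tool now) [0.1 0.3 0.1]
rot(tool) [ 0.    -0.    -0.002]
[ 299  233   56   19 1045] [474.   67.  150.2] [469.  50. 145.] [481.  84. 152.] ((474.92333984375, 67.2638931274414), (12.047826766967773, 35.1612663269043), 3.860910654067993)
[196 381  19  31 261] [705.1 -57.9  34.2] [591. -73.  -1.] [752. -16. 147.] ((609.2717895507812, -19.422218322753906), (14.160484313964844, 319.7846374511719), 66.94985961914062)
```

View pics/wrist1.png

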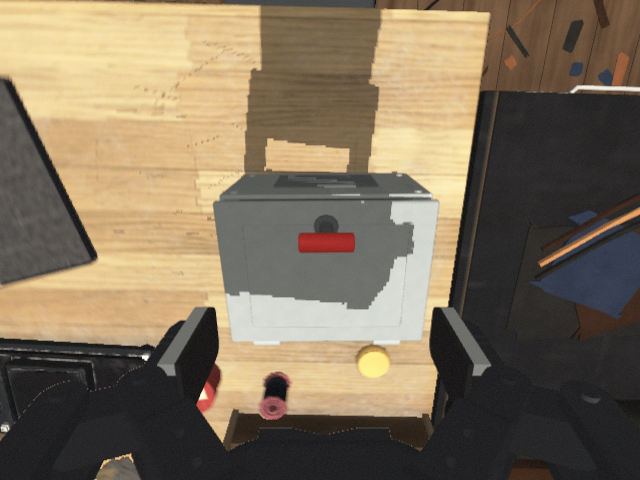

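The handle shows at (326,243) in the wrist view. Its centre is about (475,67,144.5), which agrees with the top view. I'll descend and grip it by its ends.

```bash
python3 -m creep '[{"grip":85,"linear":[0.3,0,21.4],"rot":[0,0,0]},{"grip":85,"linear":[0.3,0,21.4],"rot":[0,0,0]},{"grip":85,"linear":[0.3,0,21.4],"rot":[0,0,0]},{"grip":85,"linear":[0,0,21.4],"rot":[0,0,0]},{"grip":60,"linear":[0,0,21.4],"rot":[0,0,0]},{"grip":60,"linear":[0,0,0],"rot":[0,0,0]}]' 30
python3 -m creep '[{"grip":25,"linear":[0,0,0],"rot":[0,0,0]},{"grip":25,"linear":[0,0,0],"rot":[0,0,0]},{"grip":25,"linear":[0,0,0],"rot":[0,0,0]},{"grip":25,"linear":[0,0,0],"rot":[0,0,0]},{"grip":25,"linear":[0,0,0],"rot":[0,0,0]},{"grip":25,"linear":[0,0,0],"rot":[0,0,0]},{"grip":25,"linear":[0,0,0],"rot":[0,0,0]},{"grip":25,"linear":[0,0,0],"rot":[0,0,0]}]' 30
python3 -c "
from h import *
togo((475,67,124))
snap('wrist','2')"
```

```text
time_s: 4.2
eef_pos: [473.3, 66.4, 120.9]
ee_rot: [-0.003, -0.01, 1.0, 0.0]
force: [-1.2, 0.1, -1.0]
grip_width: 0.741
time_s: 4.87
eef_pos: [475.7, 67.6, 125.6]
ee_rot: [0.001, -0.011, 1.0, 0.001]
force: [0.7, 8.5, -1.8]
grip_width: 0.412
t 4.87 pos [475.7  67.6 125.6] F [ 0.7  8.5 -1.8] w 35.2 q [-0.1   0.33  1.77  0.    1.04 -1.7 ]
linear(tool now) [ 0.8 -0.5  1.6]
```

View pics/wrist2.png

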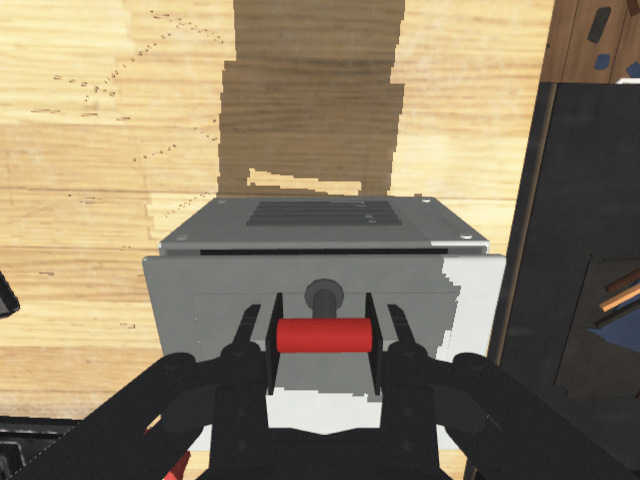

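Both ends of the handle are gripped (red bar at (324,335), opening 35 mm). Next I'll work out the arc.

```bash
python3 -c "
import numpy as np
th=np.linspace(.413,1.8+.3104,25); x=577-111.3*np.cos(th); z=100+111.3*np.sin(th)
for a,b,c in zip(-np.diff(x),-np.diff(z),th[1:]): print('%.1f %.1f   a=%.2f'%(a,b,c-.31))"
```

```text
-3.4 -7.1   a=0.17
-3.9 -6.8   a=0.24
-4.4 -6.5   a=0.32
-4.8 -6.2   a=0.39
-5.3 -5.9   a=0.46
-5.7 -5.5   a=0.53
-6.0 -5.1   a=0.60
-6.4 -4.6   a=0.67
-6.7 -4.2   a=0.74
-7.0 -3.7   a=0.81
-7.2 -3.2   a=0.88
-7.4 -2.7   a=0.95
-7.6 -2.1   a=1.02
-7.7 -1.6   a=1.09
-7.8 -1.0   a=1.16
-7.9 -0.5   a=1.23
-7.9 0.1   a=1.31
-7.8 0.6   a=1.38
-7.8 1.2   a=1.45
-7.7 1.7   a=1.52
-7.5 2.3   a=1.59
-7.4 2.8   a=1.66
-7.1 3.3   a=1.73
-6.9 3.8   a=1.80
```

```bash
python3 -m creep '[{"grip":25,"linear":[-3.4,0,-7.1],"rot":[0,0,0]},{"grip":25,"linear":[-3.9,0,-6.8],"rot":[0,0,0]},{"grip":25,"linear":[-4.4,0,-6.5],"rot":[0,0,0]},{"grip":25,"linear":[-4.8,0,-6.2],"rot":[0,0,0]},{"grip":25,"linear":[-5.3,0,-5.9],"rot":[0,0,0]},{"grip":25,"linear":[-5.7,0,-5.5],"rot":[0,0,0]},{"grip":25,"linear":[-6,0,-5.1],"rot":[0,0,0]},{"grip":25,"linear":[-6.4,0,-4.6],"rot":[0,0,0]}]' 30
python3 -c "
from h import *
import numpy as np
th=.67+.3104
togo((577-111.3*np.cos(th),69,100+111.3*np.sin(th)-19))
snap('wrist','3')"
```

```text
time_s: 5.58
eef_pos: [514.8, 68.7, 173.1]
ee_rot: [-0.001, -0.011, 1.0, 0.001]
force: [-2.1, 7.1, -4.1]
grip_width: 0.415
t 5.58 pos [514.8  68.7 173.1] F [-2.1  7.1 -4.1] w 35.5 q [-0.09  0.35  1.6   0.    1.19 -1.69]
linear(tool now) [-0.2  0.3 -0.4]
```

View pics/wrist3.png

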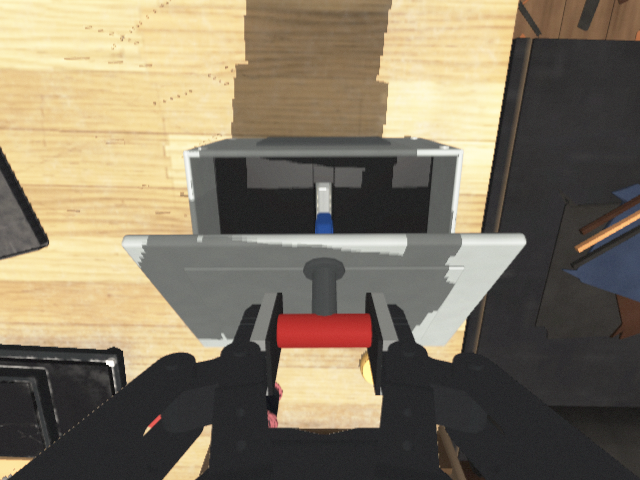

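The flap is at about 0.67 rad, still gripped at (324,330), and the blue tab is starting to show at (323,222). I'll continue the arc.

```bash
python3 -m creep '[{"grip":25,"linear":[-6.7,0,-4.2],"rot":[0,0,0]},{"grip":25,"linear":[-7,0,-3.7],"rot":[0,0,0]},{"grip":25,"linear":[-7.2,0,-3.2],"rot":[0,0,0]},{"grip":25,"linear":[-7.4,0,-2.7],"rot":[0,0,0]},{"grip":25,"linear":[-7.6,0,-2.1],"rot":[0,0,0]},{"grip":25,"linear":[-7.7,0,-1.6],"rot":[0,0,0]},{"grip":25,"linear":[-7.8,0,-1],"rot":[0,0,0]},{"grip":25,"linear":[-7.9,0,-0.5],"rot":[0,0,0]}]' 30
python3 -m creep '[{"grip":25,"linear":[-7.9,0,0.1],"rot":[0,0,0]},{"grip":25,"linear":[-7.8,0,0.6],"rot":[0,0,0]},{"grip":25,"linear":[-7.8,0,1.2],"rot":[0,0,0]},{"grip":25,"linear":[-7.7,0,1.7],"rot":[0,0,0]},{"grip":25,"linear":[-7.5,0,2.3],"rot":[0,0,0]},{"grip":25,"linear":[-7.4,0,2.8],"rot":[0,0,0]},{"grip":25,"linear":[-7.1,0,3.3],"rot":[0,0,0]},{"grip":25,"linear":[-6.9,0,3.8],"rot":[0,0,0]},{"grip":25,"linear":[0,0,0],"rot":[0,0,0]}]'
python3 -c "
from h import *
import numpy as np
th=1.8+.3104
togo((577-111.3*np.cos(th),70,100+111.3*np.sin(th)-19))
snap('wrist','4');snap('scene','4')"
```

```text
time_s: 6.3
eef_pos: [574.4, 70.3, 192.7]
ee_rot: [0.0, -0.012, 1.0, 0.001]
force: [-3.1, 8.3, 1.0]
grip_width: 0.413
time_s: 7.05
eef_pos: [636.3, 72.0, 177.6]
ee_rot: [0.003, -0.012, 1.0, 0.002]
force: [2.3, 9.0, 5.1]
grip_width: 0.409
t 7.05 pos [636.3  72.  177.6] F [2.3 9.  5.1] w 34.9 q [-0.07  0.61  1.19  0.    1.33 -1.67]
linear(tool now) [ 2.2 -1.9  1.1]
```

View pics/wrist4.png

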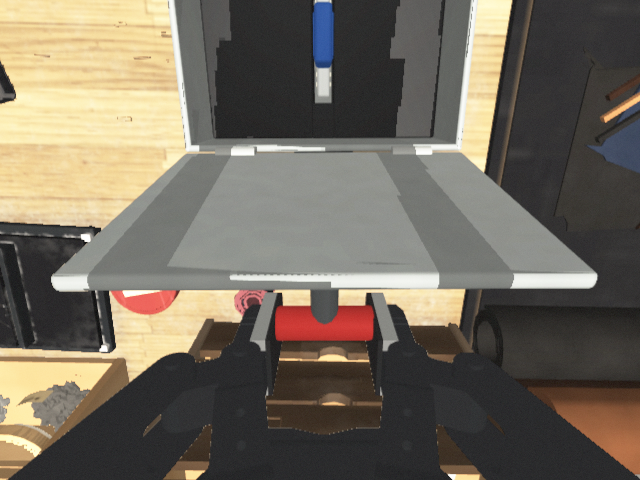

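View pics/scene4.png

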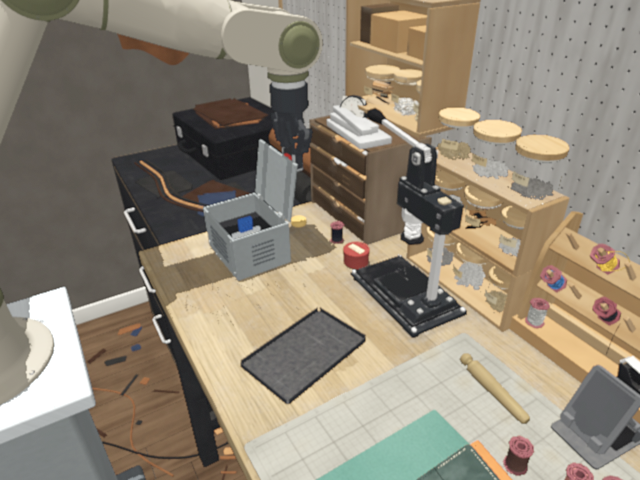

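The flap is leaning back past upright, and the scene view shows it clear of the bystanders. I'll nudge it a little further to confirm it's against the stop.

```bash
python3 -m creep '[{"grip":25,"linear":[-1.8,0,1],"rot":[0,0,0]},{"grip":25,"linear":[-1.8,0,1],"rot":[0,0,0]},{"grip":25,"linear":[0,0,0],"rot":[0,0,0]}]' 30
python3 -c "
from h import *
snap('wrist','5');togo((636,70,177))
im,P=cloud('pics/wrist5.npz')
s=np.zeros((480,640),bool); s[170:255,230:420]=1; q=P[s]; q=q[np.isfinite(q[:,0])]
c=np.polyfit(q[:,2],q[:,0],1); print('inner face x vs z',c,'angle',np.pi/2+np.arctan(c[0]),'x at z=100',np.polyval(c,100))"
```

```text
time_s: 7.4
eef_pos: [639.1, 72.1, 175.9]
ee_rot: [0.002, -0.012, 1.0, 0.001]
force: [2.9, 9.3, 4.1]
grip_width: 0.413
t 7.45 pos [639.1  72.  175.9] F [2.1 8.4 4. ] w 35.1 q [-0.07  0.61  1.19  0.    1.34 -1.67]
linear(tool now) [ 3.2 -2.  -1.1]
inner face x vs z [2.08215965e-01 5.56927617e+02] angle 1.7760792268951824 x at z=100 577.7492134497102
```

```bash
python3 -m creep '[{"grip":25,"linear":[-1.7,0,1.1],"rot":[0,0,0]},{"grip":25,"linear":[-1.7,0,1.1],"rot":[0,0,0]},{"grip":25,"linear":[-1.7,0,1.1],"rot":[0,0,0]},{"grip":25,"linear":[0,0,0],"rot":[0,0,0]}]' 30
python3 -c "
from h import *
snap('wrist','6');togo((636,70,177))
im,P=cloud('pics/wrist6.npz')
s=np.zeros((480,640),bool); s[170:255,230:420]=1; q=P[s]; q=q[np.isfinite(q[:,0])]
c=np.polyfit(q[:,2],q[:,0],1); print('inner face x vs z',c,'angle',np.pi/2+np.arctan(c[0]),'x at z=100',np.polyval(c,100))"
```

```text
time_s: 7.78
eef_pos: [642.1, 72.1, 173.9]
ee_rot: [-0.001, -0.012, 1.0, 0.001]
force: [-16.9, 7.9, 17.8]
grip_width: 0.412
t 7.83 pos [642.1  72.1 173.9] F [-17.2   7.5  16.2] w 35.0 q [-0.07  0.63  1.17  0.    1.34 -1.67]
linear(tool now) [ 6.1 -2.  -3.1]
inner face x vs z [2.35991287e-01 5.54182997e+02] angle 1.802547488103453 x at z=100 577.7821259021555
```

It's at the stop: the reaction is about 24 N and the measured angle is 1.80. Now I'll release and rise straight up.

```bash
python3 -m creep '[{"grip":65,"linear":[0,0,0],"rot":[0,0,0]},{"grip":65,"linear":[0,0,0],"rot":[0,0,0]},{"grip":65,"linear":[0,0,0],"rot":[0,0,0]},{"grip":65,"linear":[0,0,0],"rot":[0,0,0]},{"grip":65,"linear":[0,0,-15],"rot":[0,0,0]},{"grip":65,"linear":[0,0,-25],"rot":[0,0,0]},{"grip":65,"linear":[0,0,-25],"rot":[0,0,0]},{"grip":65,"linear":[0,0,-25],"rot":[0,0,0]},{"grip":65,"linear":[0,0,0],"rot":[0,0,0]}]' 
python3 -c "
from h import *
togo((516,68,270),181.8)"
```

```text
time_s: 8.58
eef_pos: [644.8, 70.0, 265.6]
ee_rot: [0.004, -0.011, 1.0, -0.0]
force: [0.4, -0.4, 0.1]
grip_width: 0.761
t 8.58 pos [644.8  70.  265.6] F [ 0.4 -0.4  0.1] w 65.0 q [-0.07  0.58  1.02 -0.    1.54 -1.67]
linear(tool now) [128.7   0.9  -5.6]
rot(tool) [-0.001  0.009 -0.009]
```

```bash
python3 -m creep '[{"grip":65,"linear":[25.8,0.2,0],"rot":[0,0,-0.005]},{"grip":65,"linear":[25.8,0.2,0],"rot":[0,0,-0.005]},{"grip":65,"linear":[25.8,0.2,0],"rot":[0,0,0]},{"grip":65,"linear":[25.8,0.2,0],"rot":[0,0,0]},{"grip":65,"linear":[25.8,0,0],"rot":[0,0,0]},{"grip":65,"linear":[0,0,0],"rot":[0,0,0]}]' 
python3 -c "
from h import *
togo((516,68,270),181.8)
snap('wrist','7');snap('top','7')
for n in ('wrist','top'):
    im,P=cloud(f'pics/{n}7.npz'); hsv=cv2.cvtColor(im,cv2.COLOR_RGB2HSV)
    b=(hsv[...,0]>100)&(hsv[...,0]<130)&(hsv[...,1]>130)&(abs(P[...,0]-515)<60)&(abs(P[...,1]-67)<60)
    N,L,S,C=cv2.connectedComponentsWithStats(b.astype(np.uint8))
    for i in range(1,N):
        if S[i,4]>20:
            q=P[L==i]; print(n,S[i],np.round(np.nanmedian(q,0),1)); q=q[q[:,2]>86]
            if len(q)>10: print(' top face',np.round(q.mean(0),1),q.min(0),q.max(0),cv2.minAreaRect(q[:,:2].astype(np.float32)))
"
```

```text
time_s: 9.08
eef_pos: [511.2, 67.4, 260.2]
ee_rot: [-0.001, -0.017, 1.0, 0.0]
force: [0.4, -0.2, 0.7]
grip_width: 0.759
t 9.08 pos [511.2  67.4 260.2] F [ 0.4 -0.2  0.7] w 64.8 q [-0.1   0.27  1.48 -0.    1.39 -1.7 ]
linear(tool now) [-4.8  0.4 -9.8]
rot(tool) [ 0.    -0.001  0.002]
wrist [319 192  14  39 498] [513.2  68.4  91.3]
 top face [514.   68.1  91.1] [499.79778533  62.53150834  86.00963586] [529.82629232  73.70541316  93.56849168] ((514.7862548828125, 68.04605102539062), (29.96529197692871, 10.596330642700195), 2.1990222930908203)
top [211 279   9  12  75] [509.8  66.3  90.5]
 top face [509.1  67.8  90.8] [501.07831255  63.31279334  86.28905469] [518.9870287   73.60080279  95.77045925] ((509.9629821777344, 68.45404052734375), (17.708927154541016, 10.165435791015625), 1.970574140548706)
```

View pics/wrist7.png

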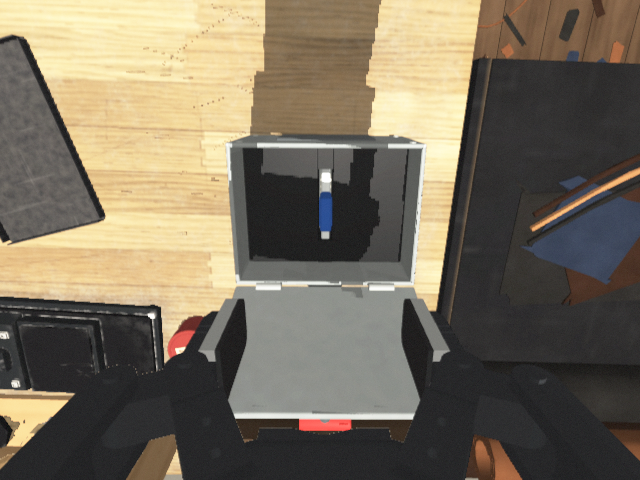

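View pics/top7.png

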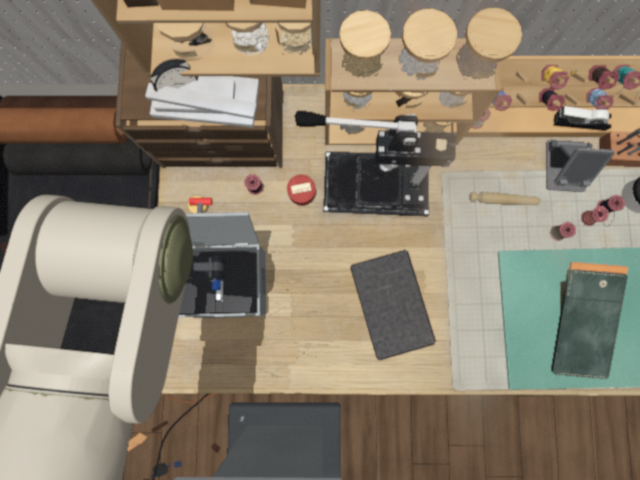

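The blue tab shows at (326,212) in the wrist view. Its top face centre is at (514.5,68,91), with 92 expected, and its yaw is about 2°. The flap stays open in the top view. Now I'll descend over the tab.

```bash
python3 -m creep '[{"grip":50,"linear":[-3,0.6,0],"rot":[0,0,0]},{"grip":50,"linear":[0,0,25],"rot":[0,0,0]},{"grip":50,"linear":[0,0,25],"rot":[0,0,0]},{"grip":50,"linear":[0,0,25],"rot":[0,0,0]},{"grip":50,"linear":[0,0,25],"rot":[0,0,0]},{"grip":50,"linear":[0,0,25],"rot":[0,0,0]},{"grip":50,"linear":[0,0,20],"rot":[0,0,0]},{"grip":50,"linear":[0,0,0],"rot":[0,0,0]},{"grip":50,"linear":[0,0,0],"rot":[0,0,0]}]' 
python3 -c "
from h import *
togo((514.5,68,62),181.8)"
```

```text
time_s: 9.93
eef_pos: [517.9, 67.8, 114.4]
ee_rot: [-0.001, -0.017, 1.0, 0.0]
force: [-0.0, -0.2, -0.2]
grip_width: 0.582
t 9.93 pos [517.9  67.8 114.4] F [-0.  -0.2 -0.2] w 49.7 q [-0.09  0.43  1.66  0.    1.06 -1.7 ]
linear(tool now) [ 3.3  0.3 52.4]
rot(tool) [ 0.    -0.002  0.002]
```

```bash
python3 -m creep '[{"grip":50,"linear":[3,0.3,13],"rot":[0,0,0]},{"grip":50,"linear":[0,0,13],"rot":[0,0,0]},{"grip":50,"linear":[0,0,13],"rot":[0,0,0]},{"grip":50,"linear":[0,0,13],"rot":[0,0,0]},{"grip":50,"linear":[0,0,0],"rot":[0,0,0]},{"grip":50,"linear":[0,0,0],"rot":[0,0,0]}]' 
python3 -c "
from h import *
togo((514.5,68,62),181.8)
snap('wrist','8')"
```

```text
time_s: 10.43
eef_pos: [515.3, 68.0, 63.9]
ee_rot: [0.001, -0.017, 1.0, -0.0]
force: [1.1, -0.1, 0.0]
grip_width: 0.586
t 10.43 pos [515.3  68.   63.9] F [ 1.1 -0.1  0. ] w 50.1 q [-0.09  0.5   1.71 -0.    0.93 -1.7 ]
linear(tool now) [0.8 0.  1.9]
rot(tool) [-0.     0.001  0.002]
```

View pics/wrist8.png

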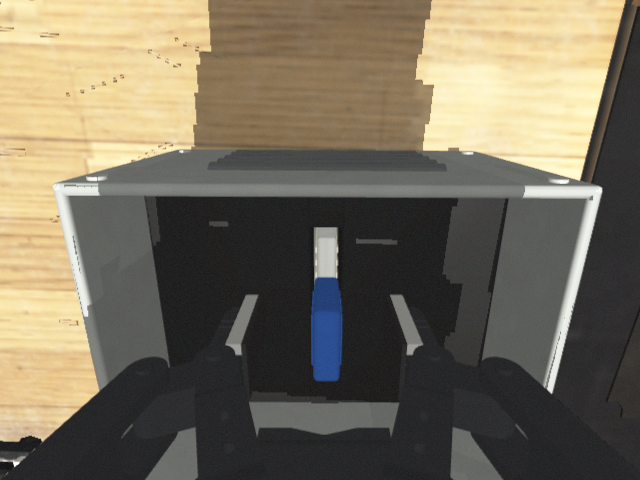

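The tab is centred between the pads at (326,330), so I'll close on it.

```bash
python3 -m creep '[{"grip":2,"linear":[0,0,1],"rot":[0,0,0]},{"grip":2,"linear":[0,0,0],"rot":[0,0,0]},{"grip":2,"linear":[0,0,0],"rot":[0,0,0]},{"grip":2,"linear":[0,0,0],"rot":[0,0,0]},{"grip":2,"linear":[0,0,0],"rot":[0,0,0]},{"grip":2,"linear":[0,0,0],"rot":[0,0,0]},{"grip":2,"linear":[0,0,0],"rot":[0,0,0]},{"grip":2,"linear":[0,0,0],"rot":[0,0,0]}]' 50
python3 -m creep '[{"grip":2,"linear":[0,0,-5],"rot":[0,0,0]},{"grip":2,"linear":[0,0,-6],"rot":[0,0,0]},{"grip":2,"linear":[0,0,-8],"rot":[0,0,0]},{"grip":2,"linear":[0,0,-8],"rot":[0,0,0]},{"grip":2,"linear":[0,0,0],"rot":[0,0,0]}]'
python3 -c "
from h import *
togo((514.5,68,62),181.8)
snap('wrist','9')"
```

```text
time_s: 11.15
eef_pos: [514.8, 68.1, 62.5]
ee_rot: [0.001, -0.017, 1.0, 0.0]
force: [0.6, 1.0, 6.2]
grip_width: 0.106
time_s: 11.57
eef_pos: [515.2, 68.0, 90.8]
ee_rot: [0.001, -0.017, 1.0, -0.0]
force: [0.1, -0.0, -1.1]
grip_width: 0.113
t 11.57 pos [515.2  68.   90.8] F [ 0.1 -0.  -1.1] w 9.6 q [-0.09  0.46  1.69 -0.    0.99 -1.7 ]
linear(tool now) [ 0.8  0.  28.8]
rot(tool) [-0.     0.003  0.002]
```

View pics/wrist9.png

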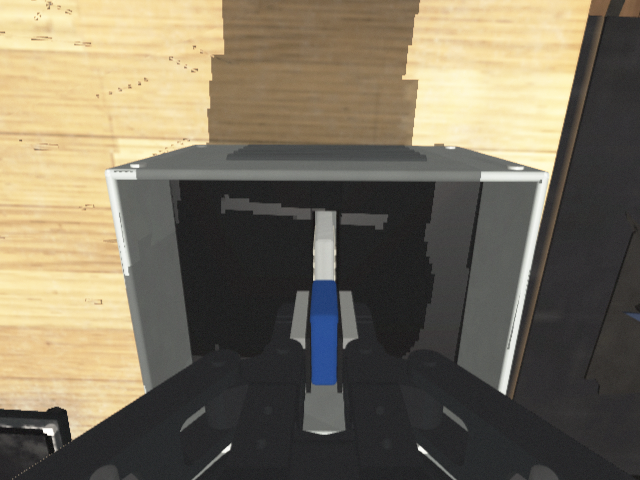

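The plate is rising in the grip at 9.6 mm opening and stays upright. I'll lift it clear and refine the tray outline.

```bash
python3 -m creep '[{"grip":2,"linear":[0,0,-12],"rot":[0,0,0]},{"grip":2,"linear":[0,0,-16],"rot":[0,0,0]},{"grip":2,"linear":[0,0,-16],"rot":[0,0,0]},{"grip":2,"linear":[0,0,-16],"rot":[0,0,0]},{"grip":2,"linear":[0,0,-16],"rot":[0,0,0]},{"grip":2,"linear":[0,0,-16],"rot":[0,0,0]},{"grip":2,"linear":[0,0,0],"rot":[0,0,0]}]' 
python3 -c "
from h import *
togo((478,-256,182),195.8)
for f in ('top0','top7'):
    im,d,K,R,t=load(f'pics/{f}.npz'); hsv=cv2.cvtColor(im,cv2.COLOR_RGB2HSV)
    m=np.zeros((480,640),np.uint8); m[235:370,335:440]=(hsv[235:370,335:440,2]<105)
    c=max(cv2.findContours(m,0,1)[0],key=cv2.contourArea)
    W=np.array([onz(p[0],9,K,R,t)[:2] for p in c]).astype(np.float32); r=cv2.minAreaRect(W); print(f,r)
im,d,K,R,t=load('pics/scene4.npz'); hsv=cv2.cvtColor(im,cv2.COLOR_RGB2HSV)
m=np.zeros((480,640),np.uint8); m[300:410,230:375]=(hsv[300:410,230:375,2]<105)
c=max(cv2.findContours(m,0,1)[0],key=cv2.contourArea)
W=np.array([onz(p[0],7,K,R,t)[:2] for p in c]).astype(np.float32); print('scene',cv2.minAreaRect(W))
"
```

```text
time_s: 12.2
eef_pos: [515.5, 68.0, 183.4]
ee_rot: [0.002, -0.017, 1.0, -0.0]
force: [-0.0, -0.2, -0.2]
grip_width: 0.11
t 12.2 pos [515.5  68.  183.4] F [-0.  -0.2 -0.2] w 9.4 q [-0.09  0.34  1.59  0.    1.21 -1.7 ]
linear(tool now) [  48.2 -322.6    1.4]
rot(tool) [-0.001  0.005 -0.243]
top0 ((477.74615478515625, -255.63072204589844), (186.64910888671875, 116.14231872558594), 15.881766319274902)
top7 ((477.7572326660156, -255.66708374023438), (186.59060668945312, 116.13970947265625), 15.935873031616211)
scene ((477.4158935546875, -257.7977294921875), (193.34901428222656, 122.11768341064453), 16.042558670043945)
```

The lower edge is now at z≈133, clear of the rim. The two cameras agree on the tray: centre about (477.7,-256.3), yaw 15.95°. I'll carry the plate across.

```bash
python3 -m creep '[{"grip":2,"linear":[2,-13,0],"rot":[0,0,0]},{"grip":2,"linear":[4.2,-28,0],"rot":[0,0,0]},{"grip":2,"linear":[4.2,-28,0],"rot":[0,0,0]},{"grip":2,"linear":[4.2,-28,0],"rot":[0,0,0]},{"grip":2,"linear":[4.2,-28,0],"rot":[0,0,0]},{"grip":2,"linear":[4.2,-28,0],"rot":[0,0,0]},{"grip":2,"linear":[4.2,-28,0],"rot":[0,0,0]},{"grip":2,"linear":[4.2,-28,0],"rot":[0,0,0]},{"grip":2,"linear":[4.2,-28,0],"rot":[0,0,0]},{"grip":2,"linear":[4.2,-28,0],"rot":[0,0,0]},{"grip":2,"linear":[4.2,-28,0],"rot":[0,0,0]},{"grip":2,"linear":[4.2,-28,0],"rot":[0,0,0]}]' 
python3 -m creep '[{"grip":2,"linear":[0,-2,0],"rot":[0,0,0]},{"grip":2,"linear":[0,0,5],"rot":[0,0,-0.06]},{"grip":2,"linear":[0,0,5],"rot":[0,0,-0.06]},{"grip":2,"linear":[0,0,5],"rot":[0,0,-0.06]},{"grip":2,"linear":[0,0,5],"rot":[0,0,-0.06]},{"grip":2,"linear":[0,0,5],"rot":[0,0,0]},{"grip":2,"linear":[0,0,0],"rot":[0,0,0]},{"grip":2,"linear":[0,0,0],"rot":[0,0,0]}]' 
python3 -c "
from h import *
togo((477.7,-256.3,157),195.95)
[snap(n,'10') for n in ('wrist','scene','top')]
"
```

```text
time_s: 13.2
eef_pos: [476.2, -255.5, 179.6]
ee_rot: [-0.001, -0.017, 1.0, 0.001]
force: [0.5, 0.3, -1.5]
grip_width: 0.104
time_s: 13.87
eef_pos: [476.8, -256.0, 155.3]
ee_rot: [-0.0, -0.135, 0.991, 0.0]
force: [-0.0, -0.3, -1.0]
grip_width: 0.109
t 13.87 pos [ 476.8 -256.   155.3] F [-0.  -0.3 -1. ] w 9.3 q [-0.71  0.42  1.56  0.    1.17 -2.55]
linear(tool now) [-0.8 -0.6 -1.7]
rot(tool) [ 0.001 -0.001 -0.007]
```

View pics/wrist10.png

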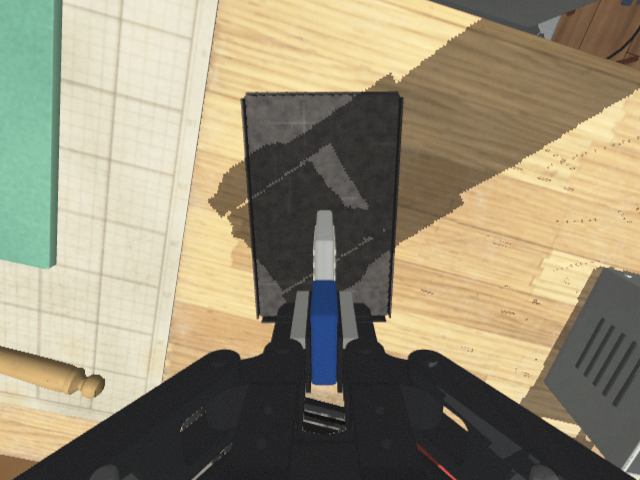

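View pics/scene10.png

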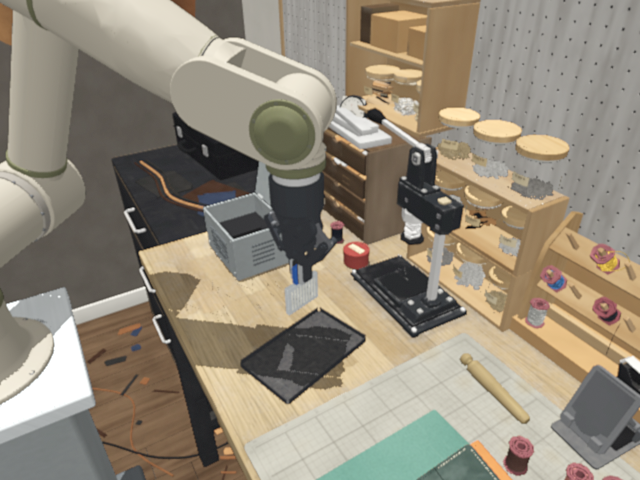

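View pics/top10.png

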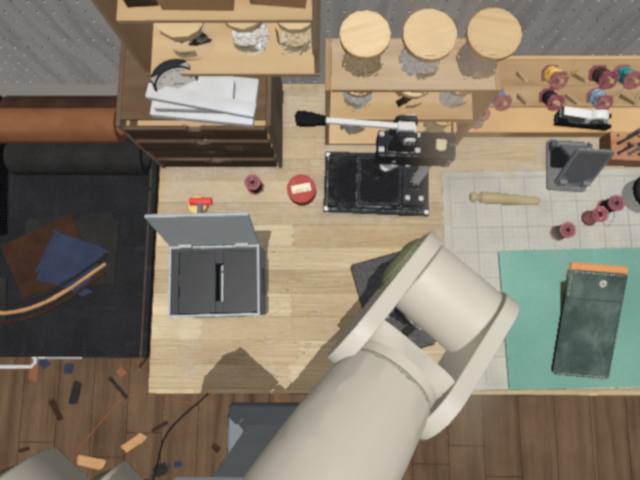

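The plate is held upright over the tray, body at (301,293) in the scene view. The flap is open and the slot is empty at (220,283) in the top view. Next I'll check the plate's tilt, yaw, centre and height.

```bash
python3 -c "
from h import *
im,P=cloud('pics/scene10.npz')
ey=np.array([-np.sin(np.radians(15.95)),np.cos(np.radians(15.95))]); ex=np.array([ey[1],-ey[0]])
D=P[...,:2]-np.array([477.7,-256.3]); a=D@ex; b=D@ey; z=P[...,2]
s=(abs(a)<45)&(abs(b)<16)&(z>85)&(z<155); q=np.c_[a[s],b[s],z[s]]
A=np.c_[q[:,0],q[:,2],np.ones(len(q))]; 
for _ in range(3):
    c=np.linalg.lstsq(A,q[:,1],rcond=None)[0]; r=q[:,1]-A@c; k=abs(r)<3; q=q[k];A=A[k]
print('scene n',len(q),'yaw err deg',np.degrees(c[0]),'lean deg',np.degrees(c[1]),'b of face',A.mean(0)@c)
pr=lambda v:np.round(v,1)
print('a range',pr(np.percentile(q[:,0],[1,99])),'z range',pr(np.percentile(q[:,2],[0.5,1,99])))
# bottom edge line: min z per a bin
for lo in range(-35,35,10):
    m=(q[:,0]>=lo)&(q[:,0]<lo+10)
    if m.sum()>8: print(lo,m.sum(),pr([q[m,2].min(),q[m,2].max()]))
for lo in range(100,156,8):
    m=(q[:,2]>=lo)&(q[:,2]<lo+8)
    if m.sum()>4: print('z',lo,m.sum(),pr([q[m,0].min(),q[m,0].max()]))
im,P=cloud('pics/wrist10.npz')
D=P[...,:2]-np.array([477.7,-256.3]); a=D@ex; b=D@ey; z=P[...,2]
s=(abs(a)<45)&(abs(b)<12)&(z>85)&(z<160); v,u=np.nonzero(s); print('wrist',s.sum(),pr([a[s].min(),a[s].max(),b[s].min(),b[s].max(),z[s].min(),z[s].max()]))
hsv=cv2.cvtColor(im,cv2.COLOR_RGB2HSV); t=s&(z>145)&(hsv[...,1]<60)&(v.min()>=0); 
print('body top edge',t.sum(), pr(cv2.minAreaRect(np.c_[a[t],b[t]].astype(np.float32))[0]),cv2.minAreaRect(np.c_[a[t],b[t]].astype(np.float32)))
"
```

```text
scene n 731 yaw err deg -0.6832788077187645 lean deg -0.482189557386039 b of face -3.627647820735998
a range [-32.9  30.8] z range [105.7 106.1 154.4]
-35 133 [105.7 155. ]
-25 113 [104.9 154.9]
-15 124 [104.8 154.7]
-5 95 [104.5 148.6]
5 93 [105.7 149.1]
15 112 [106. 154.]
25 61 [106.4 154.6]
z 100 27 [-31.4  30.2]
z 108 113 [-33.3  31. ]
z 116 123 [-32.8  31. ]
z 124 132 [-33.  31.]
z 132 128 [-32.9  31.8]
z 140 126 [-32.9  32. ]
z 148 82 [-33.2  29. ]
wrist 1574 [-33.  -11.  -11.1  10.7 106.  160. ]
body top edge 1006 [-21.9  -0.1] ((-21.913984298706055, -0.1355295181274414), (21.846588134765625, 21.731311798095703), 89.7866439819336)
```

```bash
python3 -c "
import cv2
im=cv2.imread('pics/scene10.png')[240:340,250:360]; cv2.imwrite('pics/crop10.png',cv2.resize(im,None,fx=5,fy=5,interpolation=cv2.INTER_NEAREST))"
```

```text
(no output)
```

View pics/crop10.png

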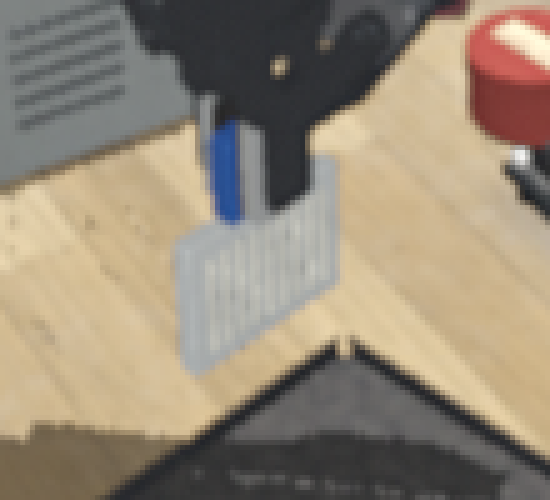

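The plate is centred within 1 mm, its lower edge is at z≈105, its lean is 0.5° and its yaw is within 0.7°. I'll make a small trim, let it settle and run the last checks.

```bash
python3 -m creep '[{"grip":2,"linear":[-0.8,-0.3,-1.5],"rot":[0,0,-0.008]},{"grip":2,"linear":[0,0,0],"rot":[0,0,0]},{"grip":2,"linear":[0,0,0],"rot":[0,0,0]},{"grip":2,"linear":[0,0,0],"rot":[0,0,0]},{"grip":2,"linear":[0,0,0],"rot":[0,0,0]},{"grip":2,"linear":[0,0,0],"rot":[0,0,0]},{"grip":2,"linear":[0,0,0],"rot":[0,0,0]},{"grip":2,"linear":[0,0,0],"rot":[0,0,0]}]' 
python3 -c "
from h import *
togo((477.7,-256.3,157),195.95); snap('scene','11'); snap('top','11')
s,_,_=st(); print('dq',np.abs(s['dq']).max())
a=load('pics/top0.npz')[0].astype(int); b=load('pics/top11.npz')[0].astype(int)
for nm,(u,v,r) in dict(spool=(253,184,12),tin=(301,189,17),wax=(198,205,13)).items():
    print(nm,np.abs(a-b)[v-r:v+r,u-r:u+r].max(2).mean().round(1))
for f in('top0','top11'):
    im,P=cloud(f'pics/{f}.npz'); w=im[196:216,186:212]
im,d,K,R,t=load('pics/scene11.npz')
im,P=cloud('pics/top11.npz'); X,Y,Z=P[...,0],P[...,1],P[...,2]
s=(Z>120)&(Z<200)&(X>575)&(X<615)&(Y>-5)&(Y<140); q=P[s]; print(len(q)); c=np.polyfit(q[:,2],q[:,0],1); print('flap',np.pi/2+np.arctan(c[0]))
a=load('pics/scene4.npz')[0].astype(int); b=load('pics/scene11.npz')[0].astype(int)
df=np.abs(a-b).max(2)
print('tray far/near corners diff',df[385:405,275:300].mean(),df[335:352,350:368].mean(),df[348:362,238:250].mean())
"
```

```text
time_s: 14.68
eef_pos: [477.8, -256.4, 157.4]
ee_rot: [0.0, -0.14, 0.99, 0.0]
force: [-0.0, 0.3, -1.7]
grip_width: 0.106
t 14.68 pos [ 477.8 -256.4  157.4] F [-0.   0.3 -1.7] w 9.0 q [-0.71  0.42  1.55  0.    1.17 -2.56]
linear(tool now) [0.  0.1 0.4]
rot(tool) [0.    0.    0.003]
dq 0.0020897083344448434
spool 4.7
tin 4.9
wax 47.0
1719
flap 1.7999259259092528
tray far/near corners diff 3.314 4.055555555555555 77.29166666666667
```

View pics/top11.png

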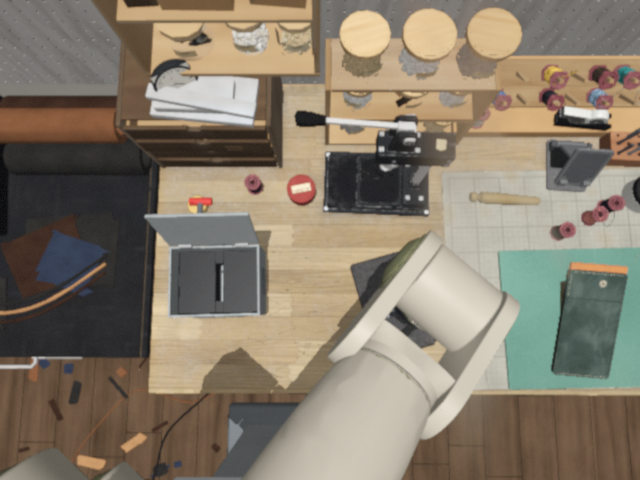

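View pics/scene11.png

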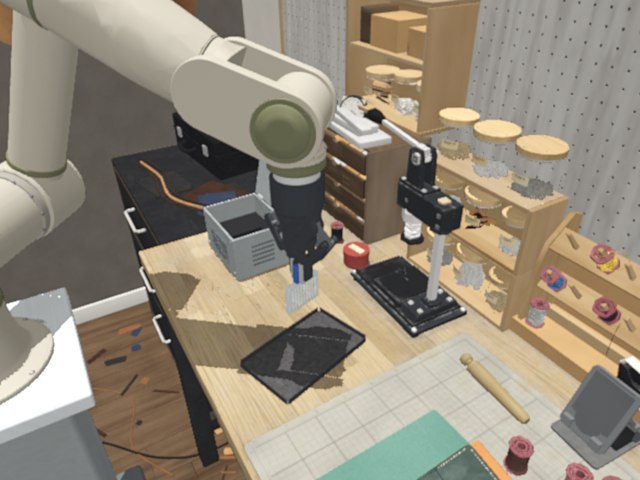

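The flap is at 1.80 and the spool and tin are unchanged. The beeswax at (198,205) differs only because the open flap's handle now hides it in the top view, and the tray corner that differs is in the arm's shadow. I'm handing in.

```bash
python3 -c "
from rig import ctrl
print(ctrl.finish_job())"
```

```text
the job is handed in; nothing more can be done
None
```

I swung the flap open to its stop and drew the filter plate out by its blue tab. The arm is still holding the plate upright over the middle of the tray. The job was handed in at about 14.8 s of the 54 s allowed.

**Last checks:**
- **Flap:** it measured 1.80 rad after I released it, which is fully open. I pushed it against the stop until it reacted with about 24 N.
- **Plate position:** the tool is within 0.5 mm of the tray centre, about (478, -256). The plate's lower edge is at about z = 107 mm, an estimate of about 105 mm above the tray floor or 96 mm above its rim.
- **Plate attitude:** it leaned 0.5° and was 0.7° off the tray's long side before a last small trim. I did not measure it again after the trim. The grip held at about 9 mm and the arm was still.
- **Tray, spool and tin:** the spool and tin look unchanged in the top view. The two tray corners I could compare clearly did not move.

**Checks that disagreed:**
- **Beeswax:** its spot in the top view changed because the open flap's handle now covers it. It still looked in place in the scene view just after the flap was opened, but the arm hid it in the last one.
- **Third tray corner:** it also differed, because the arm's shadow falls on it. The outline looks the same by eye.

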